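Throw the extraction isolator behind the spatter guard with the bent rod

TASK

Switch on the fume extraction before welding starts: take the bent rod from its blue rest, reach over the yellow spatter guard, hook its end behind the green slide lever and draw the lever slowly toward the robot until it is hard against its stop, finishing with a firm pull there of 8 to 15 N held for a second, and never pulling with more than 18 N. Touch the lever with the rod only, leave the red lever and the things around as they are, do not knock the guard, and lay the rod back in the two notches of its rest as you found it.

Things in the scene. Friction and masses are not known exactly. Their poses are not given: they have to be found in the camera images.
- hook_rod: Bent rod, 0.14 to 0.28 kg. Orange flat handle 112 mm long (own x), 14 wide (y), 22 tall (z); origin at the handle's centre. A 9 mm round steel shank runs on from its front along +x and bends square down (-z) at x = 175 mm. Starts level in the rest, z up, leg hanging free; grip it from above across the 14 mm, between the rest's posts (76 mm of bare handle, free space beneath).
- hook_tip (a point): Lower end of the rod's bent leg, on the leg's centre line (x 175, y 0, z -95 mm in the rod's frame); the leg is 10 mm thick over its rubber sleeve.
- rest: Blue rod rest fixed to the bench, base 140 x 80 mm, origin at its underside centre, +x the way the rod points. Two posts at x = -43 and +43 mm, 10 mm thick, 40 wide, each with an open notch 22 mm wide, floor 115 mm and walls to 132 mm above the bench, then lips flaring outward to about 143 mm.
- seat (a point): Where the handle's centre (the rod's origin) lies when the rod rests in the middle of both notches, 126 mm above the bench. The rod may start up to 8 mm off along its length.
- guard: Yellow sheet-metal spatter guard fixed to the bench, base plate 180 x 260 mm, origin at its underside on the mid line, 95 mm behind its front edge, own x away from the robot. Front wall at x = -70 mm, 4 mm thick, 236 wide, top edge 108 mm above the bench; side wings at y = -118 and +118 mm run back to x = 45 mm, top 83 mm. Open above and at the rear; the two lever boxes stand inside.
- box_green: Grey isolator box of the green lever, fixed inside the guard, 104 (x) x 64 (y) mm, origin at its underside centre, 6 mm above the bench, top 38 mm above the bench, axes as the guard's within 0.03 rad. Its lever slides along its -x, toward the guard's front wall (ON). The stop is hidden, set anywhere from 15 to 33 mm along -x of the origin: feel for it. The red box is 100 mm to one side.
- lever_green: Green lever; origin at its knob centre, 61 mm above the bench: a flat upright block 12 mm along the slide (own x, as the box's), 34 mm across it, 44 to 78 mm above the bench. It starts 25 to -9 mm along the box's x from the box's origin and slides along -x for 24 to 40 mm. About 4 N of friction and up to 1.6 N of spring resist it; at the stop the force climbs steeply. It stays where it is left.
- lever_red: Red lever, same make; origin at the centre of its knob. Leave it alone.
- can: Tin can with electrode stubs, 73 mm across, 148 mm tall, loose, beside the guard; origin at its underside. Leave it alone.
- bolt: Loose steel hex bolt, 22 x 59 x 25 mm, lying on the bench. Leave it alone.
- offcut_pipe: Loose upright steel pipe offcut, 48 mm across, 55 mm tall. Leave it alone.
Things that resemble listed ones, but are neither listed nor needed, are in the scene too. Several things have the shape of the rest; the one meant has the colours described above.

How it is judged:
On the way, in this order (a step that is already met when the one before it is completed fails the run):
1. the rod is lifted out of its rest, at least 40 mm up (z of hook_rod in the frame of seat above 0.04 m), for 0.1 s.
2. the green lever is drawn into its stop range (knob centre at least 13.5 mm along -x of its box's origin) and held against the stop by the rod with at least 8 N for 0.4 s (x of lever_green in the frame of box_green below -0.0135 m and contact force between hook_rod and lever_green above 8 N), for 0.4 s.
At the end, for the whole second after the job is handed in: The green lever stays ON where its stop held it (knob centre at least 13.5 mm along -x of its box's origin), the red one within 4 mm of its start, and the rod rests in both notches: handle centre within 15 mm of the seat, upright within 0.12 rad, along the rest within 0.15 rad (x of lever_green in the frame of box_green below -0.0135 m and distance between hook_rod and seat below 0.015 m and angle between hook_rod's own z axis and vertical below 0.12 rad and angle between the x axis of hook_rod and the x axis of rest, either way round below 0.15 rad and linear speed of hook_rod below 0.02 m/s and distance of lever_red from where it was at the start of the episode below 0.004 m); the robot touches nothing.
It fails at once if the rod presses on the green lever with more than 18 N (contact force between hook_rod and lever_green above 18 N).
It fails at once if the hand or arm touches the green lever (contact force between any of the fingers, the arm and lever_green above 0.5 N).
It fails at once if the red lever is moved by more than 4 mm (distance of lever_red from where it was at the start of the episode above 0.004 m).
It fails at once if the guard is knocked with more than 12 N (contact force between any of hook_rod, the fingers, the arm and guard above 12 N).
It fails at once if the can, bolt or pipe offcut is shifted by more than 20 mm (distance of any of offcut_pipe, can, bolt from where it was at the start of the episode above 0.02 m).
It also fails if it takes over 61 s, if anything falls off the work surface, if the arm or the gripper's body presses on something with over 40 N, if the wrist force passes 120 N, or if a joint passes its speed limit or range.

ROBOT

A 7-joint arm with a two-finger parallel gripper is mounted at the origin on the work surface; the furniture and walls round the work are solid. World frame = base frame: x ahead of the robot, y to its left, z up, the work surface at z = 0. Lengths are in m, angles in rad, forces in N, time in s.
With the tool pointing down it reaches from about 0.35 to 0.9 m from the base axis. Payload 19.9 kg.
Tool frame: the origin (TCP) lies between the finger pads; the fingertips stand 11 mm ahead of it and the grasp point (between the pads) lies 8 mm behind it; z points along the fingers, y is the direction in which the jaws open and shut (so a half turn about z gives the same grasp; the last joint's range is limited). The gripper opens to 85 mm and grips with 20 to 120 N. Pads are 22 mm wide; open, the fingers measure 114 mm over their backs; the gripper's body (76 mm by 85 mm) begins 54 mm behind the grasp point. The pads swing forward as they close: fully open they stand 13 mm farther back than shut.
Start: joints at [-1.331, 0.417, -0.01, 1.614, 0.005, 1.111, -0.053], TCP at [0.173, 0.601, 0.242] pointing down, gripper open.
Joint ranges: [-2.81, 2.81], [-0.39, 2.02], [-1.27, 1.25], [0.06, 2.57], [-1.19, 4.33], [0.19, 2], [-2.82, 2.82]. Speed limits (rad/s): [1.89, 1.89, 2.39, 2.39, 3.01, 3.01, 3.01].

INTERFACE

Orientations are given as a rotation vector (axis times angle).
In Python, from plant import r, vision gives the robot as it stands.
- The arm moves only by the tool carry_out, never from a script. Its argument "steps" is a list of rows, each a list of 5 numbers: the opening, from -1 (shut) to 1 (fully open), then the shift along the world's x, y, z each as a share of 50 mm, from -1 to 1, then the turn about the world's z as a share of 6 degrees, from -1 to 1. In form: [[jaw, dx, dy, dz, roll], ...]. A call has 1 to 10 rows; each row shifts and turns the commanded pose from where the row before left it; what a row does not reach is not made up. A row lasts 1/10 s, in which the tool goes at most 50 mm and 8.59 degrees, less where a joint would pass 70% of its speed; a pose out of reach is approached as far as the arm can. A call with a number of a shift or a turn outside -1 to 1 is refused whole. A call with a gripper value outside its range is refused whole. The fingers move at their own pace and stop on an object; "force" is the grip in N (left out, the last holds). Time passes only in rows, so rows that do not move let the fingers close. It gives the time, the measured TCP pose, the force and the opening at its end, in the units of the state.
- r.state(): the state, without advancing time (a new reading comes with each control period).
- vision.get_image(name): name is "side" or "top" or "wrist"; returns the picture (420x560x3 uint8, red, green, blue); there is no depth.
- vision.camera_params(name): a dict with "fx", "fy", "cx", "cy" (pixels), "k1" (the pictures are not rectified: a ray, as slopes to the right and down, at radius r is drawn at 1 + k1 r^2 times it, then the intrinsics apply), "pose" (4x4, takes a point from camera to world coordinates). Camera axes: x right, y down, z forward; pixel columns grow to the right and rows downward; lengths in m; the calibration is good to about 2 mm. A picture is of the moment at which its call begins: read the wrist's pose just before it. camera_params takes no time and is no camera call; for the wrist camera it gives the pose at the moment of the call.
- r.job_done(): hands the job in, once; it reports no verdict.
The state is a dict: "time": time; "qpos": joint angles; "joint_velocities": joint speeds; "joint_torque": joint torques, N m; "ee_pos": TCP position; "ee_rot": TCP orientation; "contact_force": force on the tool from outside, world axes, zero at the start; "wrist_torque": the same for the moment, N m; "grip_width": finger opening in m.
Only numpy, scipy, OpenCV 4.12 (cv2) and the standard library are available. Lean on these libraries where they do the work, as an engineer would, in place of code of your own. Each camera call takes 0.05 s, during which the arm holds its last target. There are 200 camera calls.

## Working session

There is one attempt and no reset: what is moved stays moved. The work goes in short steps, Python scripts to look and compute and a tool call to move; the robot and the scene stay as the last step left them, time stands still between calls to the robot, and variables do not carry over. Pictures are saved under pics/ and viewed, about 8 in all and at most 12, crops included, and the job is handed in when it is done.

Besides the shell and the picture viewer there is one more tool, called after "Request:" as name(argument=value, ...), one argument or row to a line, values as JSON. carry_out: Moves the arm, as the interface text tells. Its arguments: {"type":"object","properties":{"steps":{"type":"array"},"force":{"type":"number"}},"required":["steps"]}

```bash
mkdir -p pics; ls; python3 - <<'E'
from plant import r, vision
import cv2,numpy as np
print(r.state())
for n in("top","side"):
    im=vision.get_image(n); cv2.imwrite(f"pics/{n}0.png",im[:,:,::-1]); p=vision.camera_params(n); print(n,{k:(np.round(v,4).tolist()) for k,v in p.items()})
E
```

```text
pics
{'time': 0.0, 'qpos': array([-1.33150518,  0.41795241, -0.01033089,  1.61419355,  0.00469866,
        1.11068519, -0.05298976]), 'joint_velocities': array([-3.26930386e-03,  1.56805931e-03,  9.49451986e-04,  8.06332351e-04,
        3.63775184e-05, -2.13221154e-04,  7.34911560e-04]), 'joint_torque': array([-5.22104383e-04, -8.64456940e+01,  6.78650793e-01, -4.34912038e+01,
        1.90462387e-02,  7.50716863e-03,  9.60789976e-06]), 'ee_pos': array([0.17309663, 0.60019805, 0.24166544]), 'ee_rot': array([-4.39537644e-01, -3.11059983e+00,  1.90210464e-03]), 'contact_force': array([ 0.67216101, -0.43722349, -0.31275768]), 'wrist_torque': array([ 0.00703787, -0.03240709, -0.03943246]), 'grip_width': 0.0851264987405109}
top {'fx': 389.1386, 'fy': 389.1386, 'cx': 274.8448, 'cy': 210.9853, 'k1': -0.0153, 'pose': [[0.0006, -0.9943, 0.1064, 0.3323], [-0.9998, -0.0028, -0.0202, -0.054], [0.0203, -0.1063, -0.9941, 1.1639], [0.0, 0.0, 0.0, 1.0]]}
side {'fx': 423.6426, 'fy': 423.6426, 'cx': 279.223, 'cy': 193.9915, 'k1': -0.0269, 'pose': [[-0.9844, -0.0728, 0.1599, 0.3028], [-0.1757, 0.4285, -0.8863, 0.7683], [-0.0039, -0.9006, -0.4346, 0.5174], [0.0, 0.0, 0.0, 1.0]]}
```

View pics/top0.png

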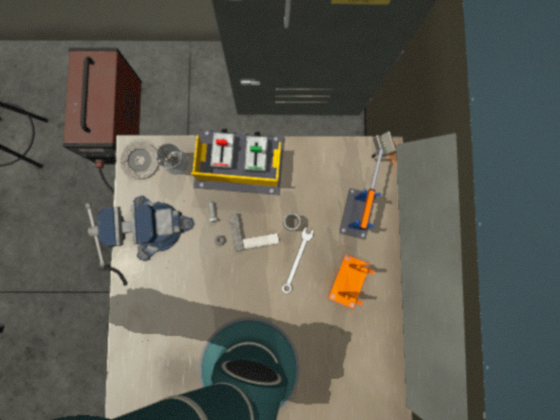

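View pics/side0.png

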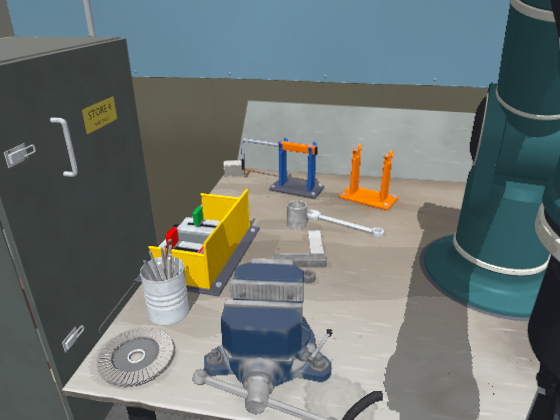

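```bash
cat > h.py <<'E'
import numpy as np,cv2
from plant import r,vision
def ray(p,uv):
    uv=np.atleast_2d(np.asarray(uv,float)); d=np.c_[(uv[:,0]-p["cx"])/p["fx"],(uv[:,1]-p["cy"])/p["fy"]]
    s=d.copy()
    for _ in range(20): s=d/(1+p["k1"]*(s**2).sum(1,keepdims=True))
    T=np.asarray(p["pose"]); return T[:3,3],np.c_[s,np.ones(len(s))]@T[:3,:3].T
def plane(p,uv,z):
    o,d=ray(p,uv); return o+d*((z-o[2])/d[:,2])[:,None]
def proj(p,X):
    T=np.asarray(p["pose"]); c=(np.atleast_2d(X)-T[:3,3])@T[:3,:3]; s=c[:,:2]/c[:,2:]
    s=s*(1+p["k1"]*(s**2).sum(1,keepdims=True)); return s*[p["fx"],p["fy"]]+[p["cx"],p["cy"]]
H=dict(orange=((5,150,120),(16,255,255)),green=((50,120,50),(75,255,255)),red=((0,150,80),(4,255,255)),yellow=((22,150,100),(32,255,255)),blue=((105,120,50),(122,255,255)))
def blobs(im,c,amin=15):
    m=cv2.inRange(cv2.cvtColor(im,cv2.COLOR_RGB2HSV),*map(np.array,H[c]))
    cs,_=cv2.findContours(m,cv2.RETR_EXTERNAL,cv2.CHAIN_APPROX_NONE)
    return sorted([c for c in cs if cv2.contourArea(c)>=amin],key=cv2.contourArea,reverse=True)
E
python3 - <<'E'
from h import *
im=cv2.imread("pics/top0.png")[:,:,::-1].copy();p=vision.camera_params("top")
for c,z in(("orange",.137),("green",.078),("red",.078),("yellow",.108),("blue",.13)):
    for b in blobs(im,c)[:4]:
        (u,v),wh,a=cv2.minAreaRect(b); box=cv2.boxPoints(((u,v),wh,a))
        print(c,cv2.contourArea(b),np.round([u,v,*wh,a],1),np.round(plane(p,[(u,v)],z)[0],3),np.round(plane(p,box,z)[:,:2],3).tolist())
cv2.imwrite("pics/topcrop.png",cv2.resize(im[120:320,180:420,::-1],None,fx=3.3,fy=3,interpolation=cv2.INTER_CUBIC))
E
```

```text
orange 1317.0 [352.1 282.   34.7  48.3  21.8] [ 0.256 -0.277  0.137] [[0.215, -0.211], [0.331, -0.26], [0.297, -0.344], [0.182, -0.294]]
orange 208.0 [367.3 208.4   6.5  38.6  14. ] [ 0.45  -0.322  0.137] [[0.402, -0.3], [0.502, -0.327], [0.498, -0.344], [0.398, -0.316]]
green 39.0 [255.5 149.    6.    9.   90. ] [ 0.626 -0.021  0.078] [[0.635, -0.008], [0.635, -0.033], [0.618, -0.034], [0.617, -0.008]]
red 42.5 [221.  142.5   5.   10.   90. ] [0.645 0.078 0.078] [[0.652, 0.092], [0.652, 0.064], [0.637, 0.064], [0.637, 0.092]]
yellow 749.0 [235.8 160.5  87.3  44.3   4.8] [0.585 0.033 0.108] [[0.533, 0.156], [0.658, 0.149], [0.638, -0.093], [0.514, -0.082]]
yellow 87.0 [202.5 152.    6.5  16.5   5.2] [0.609 0.125 0.108] [[0.586, 0.135], [0.633, 0.132], [0.631, 0.114], [0.585, 0.117]]
blue 56.5 [360.7 194.9   9.5  10.1  18.4] [ 0.487 -0.307  0.13 ] [[0.478, -0.29], [0.504, -0.299], [0.496, -0.323], [0.47, -0.314]]
blue 42.0 [354.  223.9   9.4   7.3  11.3] [ 0.409 -0.287  0.13 ] [[0.402, -0.272], [0.421, -0.277], [0.416, -0.301], [0.397, -0.297]]
```

View pics/topcrop.png

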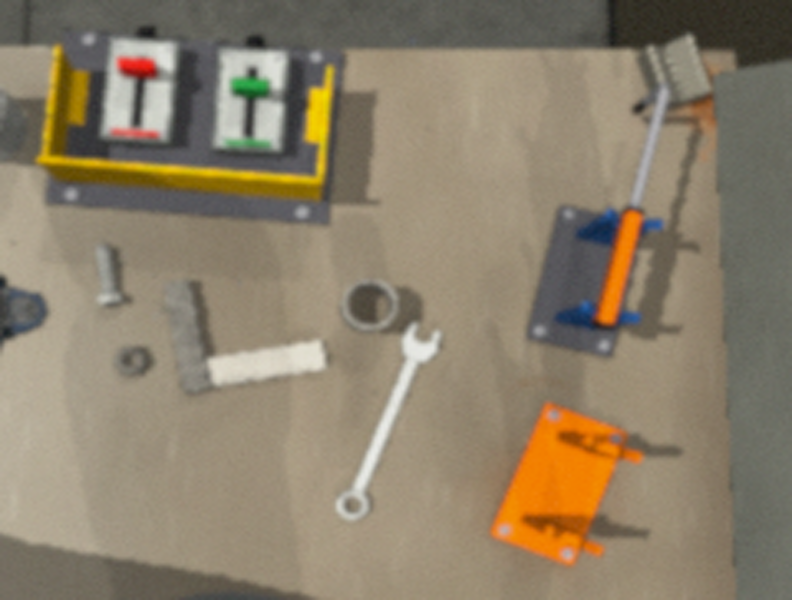

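The rod lies in the blue rest (handle at pixel 367,208). The look-alike is the empty orange rest at (352,282). Of the two levers, green is at (256,149) and red at (221,142). The crop confirms blue posts with the orange-handled rod, so I'm moving above it, high over the vise.

Request:
carry_out(
  steps=[
    [0,0,0,1,0],
    [0,0.5,0,1,0],
    [0,1,0,0.4,0],
    [0,1,0,0,0],
    [0,1,0,0,0],
    [0,1,-0.5,0,0],
    [0,0.8,-1,0,0],
    [0,0.2,-1,0,0],
    [0,0,-1,0,0],
    [0,0,-1,0,0],
  ],
  force=110,
)

```text
time: 1.1
ee_pos: [0.4278, 0.3878, 0.3549]
ee_rot: [-0.441, -3.11, 0.001]
contact_force: [1.5, 0.6, 1.0]
grip_width: 0.0425
```

Request:
carry_out(
  steps=[
    [0,0,-1,0,0],
    [0,0,-1,0,0],
    [0,0,-1,0,0],
    [0,0,-1,0,0],
    [0,0,-1,0,0],
    [0,0,-1,0,0],
    [0,0,-1,0,0],
    [0,0,-1,0,0],
    [0,0,-1,0,0],
    [0,0,-1,0,0],
  ],
)

```text
time: 2.1
ee_pos: [0.4271, -0.1119, 0.3556]
ee_rot: [0.439, 3.11, 0.001]
contact_force: [2.1, -0.1, -0.6]
grip_width: 0.0426
```

Request:
carry_out(
  steps=[
    [0,0.1,-1,0,0],
    [0,0.1,-1,0,0],
    [0,0.1,-1,0,0],
    [0,0.1,-1,0,0],
    [0,0,-0.15,0,0],
    [0,0,0,0,0],
  ],
)

```text
time: 2.7
ee_pos: [0.447, -0.3177, 0.3549]
ee_rot: [-0.444, -3.108, 0.001]
contact_force: [0.1, 0.3, 0.8]
grip_width: 0.0427
```

```bash
python3 - <<'E'
from h import *
p=vision.camera_params("wrist"); im=vision.get_image("wrist"); s=r.state(); print(s["ee_pos"],s["ee_rot"],np.round(p["pose"],3).tolist(),p["fx"])
cv2.imwrite("pics/w1.png",im[:,:,::-1])
for c,z in(("orange",.137),("blue",.14)):
    for b in blobs(im,c,80)[:6]:
        (u,v),wh,a=cv2.minAreaRect(b); box=cv2.boxPoints(((u,v),wh,a))
        print(c,cv2.contourArea(b),np.round([u,v,*wh,a],1),np.round(plane(p,[(u,v)],z)[0],4),np.round(plane(p,box,z)[:,:2],3).tolist())
E
```

```text
[ 0.44744152 -0.31624274  0.35505882] [-4.40830719e-01 -3.10937690e+00  3.24886117e-05] [[0.279, 0.927, 0.25, 0.383], [0.96, -0.268, -0.074, -0.299], [-0.002, 0.261, -0.965, 0.487], [0.0, 0.0, 0.0, 1.0]] 347.85078888073053
orange 4398.5 [249.   33.   71.3  73.4   5.7] [ 0.301  -0.3052  0.137 ] [[0.319, -0.35], [0.259, -0.323], [0.283, -0.262], [0.344, -0.287]]
orange 1243.5 [278.1 184.5  99.3  14.   88.2] [ 0.4472 -0.3194  0.137 ] [[0.397, -0.314], [0.401, -0.3], [0.501, -0.326], [0.497, -0.34]]
blue 266.0 [291.2 214.7  36.3  12.9  73.5] [ 0.4809 -0.315   0.14  ] [[0.462, -0.322], [0.462, -0.308], [0.501, -0.308], [0.501, -0.322]]
blue 228.5 [267.1 215.9  12.   36.   15.6] [ 0.4752 -0.3394  0.14  ] [[0.489, -0.355], [0.456, -0.335], [0.462, -0.324], [0.495, -0.344]]
blue 174.0 [260.9 143.8  12.1  20.6  63.4] [ 0.4027 -0.3241  0.14  ] [[0.399, -0.335], [0.395, -0.315], [0.407, -0.313], [0.41, -0.333]]
blue 147.5 [292. 142.  14.  14.  90.] [ 0.4096 -0.2941  0.14  ] [[0.401, -0.299], [0.405, -0.286], [0.418, -0.289], [0.414, -0.303]]
```

View pics/w1.png

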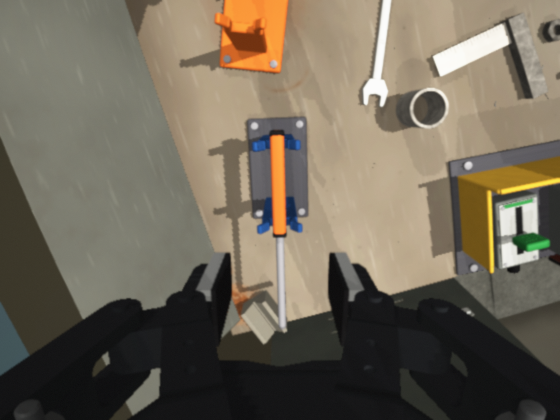

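Request:
carry_out(
  steps=[
    [0,0.2,-0.1,-1,0.25],
    [0,0,0,-1,0],
    [0,0,0,-1,0],
    [0,0,0,-1,0],
    [0,0,0,-0.5,0],
    [0,0,0,-0.28,0],
    [0,0,0,0,0],
  ],
)

```text
time: 3.45
ee_pos: [0.4575, -0.3198, 0.1171]
ee_rot: [-0.396, -3.115, -0.002]
contact_force: [0.1, 0.3, 0.0]
grip_width: 0.0425
```

Request:
carry_out(
  steps=[
    [-1,0,0,0,0],
    [-1,0,0,0,0],
    [-1,0,0,0,0],
    [-1,0,0,0,0],
    [-1,0,0,0,0],
    [-1,0,0,0,0],
  ],
)

```text
time: 4.05
ee_pos: [0.4583, -0.3216, 0.1197]
ee_rot: [0.398, 3.113, -0.0]
contact_force: [-2.7, 2.8, 11.1]
grip_width: 0.0123
```

```bash
python3 - <<'E'
from h import *
s=r.state(); print(s["ee_pos"],s["ee_rot"],s["contact_force"],s["wrist_torque"],s["grip_width"])
E
```

```text
[ 0.45831242 -0.3215636   0.11968029] [ 3.98442652e-01  3.11332775e+00 -3.68414599e-04] [-2.67985124  2.79255804 11.08857252] [ 0.61766248  0.39909717 -0.09590857] 0.012293562669154911
```

Request:
carry_out(
  steps=[
    [-1,0,0,0.2,0],
    [-1,0,0,0.4,0],
    [-1,0,0,0.6,0],
    [-1,0,0,0.6,0],
    [-1,0,0,0.6,0],
    [-1,0,0,0.4,0],
    [-1,0,0,0.2,0],
    [-1,0,0,0,0],
  ],
)

```text
time: 4.85
ee_pos: [0.4577, -0.3215, 0.2692]
ee_rot: [0.398, 3.114, -0.001]
contact_force: [-0.2, -0.6, -2.8]
grip_width: 0.0124
```

```bash
python3 - <<'E'
from h import *
p=vision.camera_params("wrist"); im=vision.get_image("wrist"); s=r.state(); print(s["ee_pos"],s["ee_rot"],s["contact_force"],s["wrist_torque"],s["grip_width"])
a=im
b=vision.get_image("side"); cv2.imwrite("pics/c2.png",np.hstack([cv2.resize(a,(400,300)),cv2.resize(b[80:260,200:420],(400,300))])[:,:,::-1])
E
```

```text
[ 0.45740446 -0.32114297  0.26790564] [3.98440842e-01 3.11552941e+00 1.71268998e-04] [ 0.55424045 -0.08747986 -2.51433078] [0.00965803 0.0028932  0.0424167 ] 0.012360072778296607
```

View pics/c2.png

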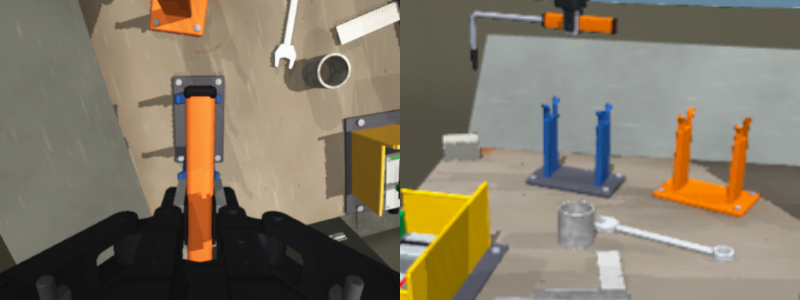

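Request:
carry_out(
  steps=[
    [-1,0,0.5,0,0.5],
    [-1,0,0.8,0,0.6],
    [-1,0,0.8,0,0.57],
    [-1,0,0.6,0,0],
    [-1,0,0.3,0,0],
    [-1,0,0,0,0],
    [-1,0,0,0,0],
  ],
)

```text
time: 5.65
ee_pos: [0.4571, -0.1714, 0.2671]
ee_rot: [-0.125, -3.138, 0.0]
contact_force: [-0.3, -1.0, -2.6]
grip_width: 0.012
```

```bash
python3 - <<'E'
from h import *
P={};I={}
for n in("wrist","top","side"):
    P[n]=vision.camera_params(n); I[n]=vision.get_image(n)
s=r.state(); print(s["ee_pos"],s["ee_rot"],s["contact_force"])
import pickle; pickle.dump((P,I),open("v3.pkl","wb"))
cv2.imwrite("pics/c3.png",np.hstack([cv2.resize(I["wrist"],(400,300)),cv2.resize(I["top"][120:270,180:380],(400,300))])[:,:,::-1])
for n in P:
  for c in("green","orange"):
    for b in blobs(I[n],c,20)[:3]:
        (u,v),wh,a=cv2.minAreaRect(b); print(n,c,cv2.contourArea(b),np.round([u,v,*wh,a],1),np.round(plane(P[n],[(u,v)],.078)[0],4))
E
```

```text
[ 0.45710673 -0.17219218  0.26740391] [-1.27387782e-01 -3.13832735e+00  7.44272803e-04] [ 0.24543532 -0.30587111 -1.99057612]
wrist green 41.0 [423. 278.   2.  34.  90.] [ 0.5607 -0.0313  0.078 ]
wrist orange 8243.5 [280.5 250.5 231.   41.   90. ] [ 0.5185 -0.175   0.078 ]
wrist orange 4406.5 [123.   33.5  67.  122.   90. ] [ 0.3076 -0.2963  0.078 ]
wrist orange 49.0 [ 93.  319.4   5.2  13.7  74.1] [ 0.5839 -0.384   0.078 ]
top green 37.5 [255.5 149.    6.    9.   90. ] [ 0.6262 -0.0207  0.078 ]
top orange 790.5 [357.1 284.   23.9  49.   17.1] [ 0.246  -0.3038  0.078 ]
side green 128.0 [197.5 215.5  19.    9.   90. ] [0.6201 0.0072 0.078 ]
side orange 1176.5 [373.2 177.2  56.8  56.9  15.1] [ 0.2414 -0.2676  0.078 ]
side orange 155.0 [300.5 108.   10.   21.   90. ] [ 0.5214 -0.9461  0.078 ]
side orange 104.0 [273. 106.  10.  12.  90.] [ 0.6397 -0.9606  0.078 ]
```

View pics/c3.png

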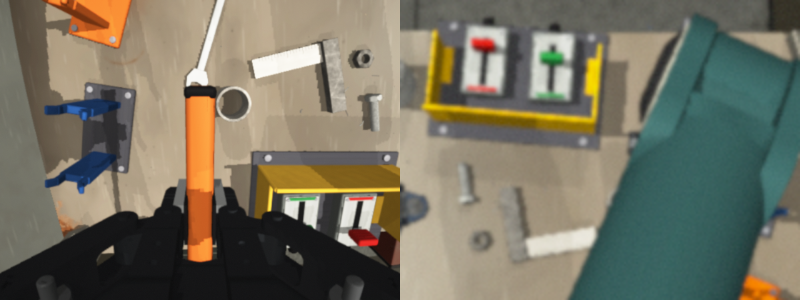

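Request:
carry_out(
  steps=[
    [-1,0.1,0.6,0,0],
    [-1,0.2,0.8,0,0],
    [-1,0.2,0.8,0,0],
    [-1,0.2,0.7,0,0],
    [-1,0.1,0.34,0,0],
    [-1,0,0,-0.4,0],
    [-1,0,0,-0.4,0],
    [-1,0,0,-0.2,0],
    [-1,0,0,0,0],
    [-1,0,0,0,0],
  ],
)

```text
time: 6.8
ee_pos: [0.4977, -0.0098, 0.2183]
ee_rot: [0.127, 3.139, -0.0]
contact_force: [-0.4, -0.1, -2.4]
grip_width: 0.012
```

```bash
python3 - <<'E'
from h import *
P={};I={}
for n in("top","side"):
    P[n]=vision.camera_params(n); I[n]=vision.get_image(n)
s=r.state(); print(s["ee_pos"],s["ee_rot"],s["contact_force"])
cv2.imwrite("pics/top4.png",I["top"][:,:,::-1]);cv2.imwrite("pics/side4.png",I["side"][:,:,::-1])
cv2.imwrite("pics/c4.png",np.hstack([cv2.resize(I["side"][140:260,130:290],(400,300),interpolation=cv2.INTER_CUBIC),cv2.resize(I["top"][110:230,180:340],(400,300),interpolation=cv2.INTER_CUBIC)])[:,:,::-1])
e=s["ee_pos"]; X=e+np.array([.997*.166,-.08*.166,0.006]);  T=X-[0,0,.095]
print("pred tip",T); print("side",proj(P["side"],[X,T]),"top",proj(P["top"],[X,T]))
for n,u in(("side",(197.5,215.5)),("top",(255.5,149))):
    print(n,ray(P[n],u))
E
```

```text
[ 0.49787207 -0.0095348   0.21858613] [1.25756827e-01 3.13783842e+00 2.50556927e-04] [ 0.08396498 -0.42466657 -3.33272944]
pred tip [ 0.66337407 -0.0228148   0.12958613]
side [[176.7172337  145.56519918]
 [181.4037588  186.72846826]] top [[254.7413916  118.88528762]
 [255.81663063 130.74745015]]
side (array([0.30284339, 0.76825576, 0.51741592]), array([[ 0.34629848, -0.83062088, -0.4796062 ]]))
top (array([ 0.33229428, -0.05398167,  1.16391465]), array([[ 0.26479267,  0.02999546, -0.9781886 ]]))
```

View pics/c4.png

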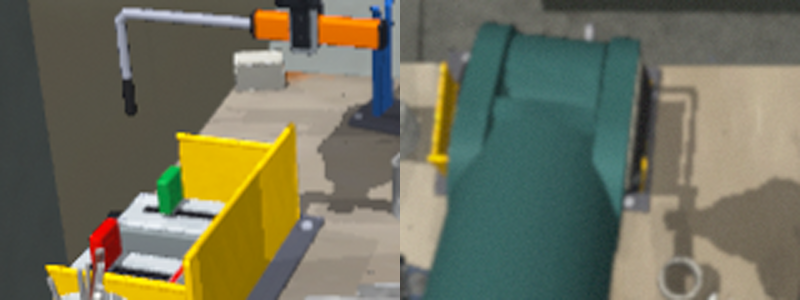

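The wrist view shows the rod gripped and pointing straight ahead. In the side view the tip is at about (182,185), where I predicted (181,187). The green knob triangulates to x≈0.630, y≈-0.021, so the leg is about 2 cm behind it. Descending now.

Request:
carry_out(
  steps=[
    [-1,0,0,-0.2,0],
    [-1,0,0,-0.3,0],
    [-1,0,0,-0.3,0],
    [-1,0,0,-0.3,0],
    [-1,0,0,-0.3,0],
    [-1,0,0,-0.15,0],
    [-1,0,0,0,0],
    [-1,0,0,0,0],
  ],
)

```text
time: 7.7
ee_pos: [0.4976, -0.0094, 0.1406]
ee_rot: [0.125, 3.139, -0.0]
contact_force: [0.5, -0.7, -2.5]
grip_width: 0.0124
```

```bash
python3 - <<'E'
from h import *
s=r.state(); print(s["ee_pos"],s["contact_force"],s["wrist_torque"]); I=vision.get_image("side")
cv2.imwrite("pics/c5.png",cv2.resize(I[150:260,140:280],(700,550),interpolation=cv2.INTER_CUBIC)[:,:,::-1])
E
```

```text
[ 0.49763047 -0.00940885  0.1406113 ] [ 0.45999472 -0.6791067  -2.45930587] [ 0.01468867  0.02025491 -0.05141933]
```

View pics/c5.png

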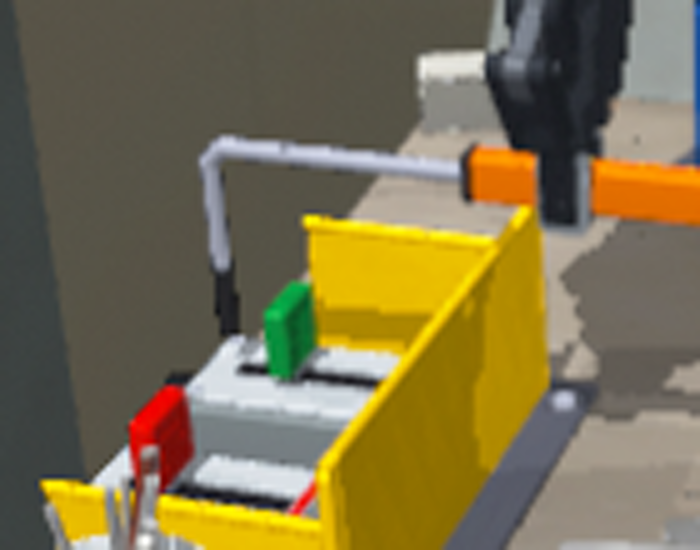

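The leg hangs just behind the green knob, clear of the guard and the box. Drawing slowly now.

Request:
carry_out(
  steps=[
    [-1,-0.06,0.005,0,0],
    [-1,-0.06,0.005,0,0],
    [-1,-0.06,0.005,0,0],
    [-1,-0.06,0.005,0,0],
    [-1,-0.06,0.005,0,0],
    [-1,-0.06,0.005,0,0],
    [-1,-0.03,0.002,0,0],
    [-1,-0.03,0.002,0,0],
  ],
)

```text
time: 8.55
ee_pos: [0.4766, -0.0076, 0.1404]
ee_rot: [0.125, 3.138, -0.0]
contact_force: [5.7, -0.3, -4.7]
grip_width: 0.0124
```

Request:
carry_out(
  steps=[
    [-1,-0.03,0.002,0,0],
    [-1,-0.03,0.002,0,0],
    [-1,-0.03,0.002,0,0],
    [-1,-0.03,0.002,0,0],
  ],
)

```text
time: 8.95
ee_pos: [0.4704, -0.0073, 0.1403]
ee_rot: [0.125, 3.139, -0.0]
contact_force: [4.4, 0.2, -4.2]
grip_width: 0.0122
```

Request:
carry_out(
  steps=[
    [-1,-0.03,0.002,0,0],
    [-1,-0.03,0.002,0,0],
    [-1,-0.03,0.002,0,0],
    [-1,-0.03,0.002,0,0],
    [-1,-0.03,0.002,0,0],
    [-1,-0.03,0.002,0,0],
    [-1,-0.03,0.002,0,0],
  ],
)

```text
time: 9.65
ee_pos: [0.4598, -0.0065, 0.1403]
ee_rot: [0.125, 3.139, -0.0]
contact_force: [4.4, 0.1, -5.2]
grip_width: 0.0125
```

Request:
carry_out(
  steps=[
    [-1,-0.02,0.002,0,0],
    [-1,-0.02,0.002,0,0],
    [-1,-0.02,0.002,0,0],
  ],
)

```text
time: 9.95
ee_pos: [0.4569, -0.0062, 0.1403]
ee_rot: [0.125, 3.139, -0.0]
contact_force: [5.5, -0.4, -4.4]
grip_width: 0.0123
```

Request:
carry_out(
  steps=[
    [-1,-0.02,0.001,0,0],
    [-1,-0.02,0.001,0,0],
  ],
)

```text
time: 10.15
ee_pos: [0.4549, -0.0062, 0.1403]
ee_rot: [0.125, 3.139, -0.0]
contact_force: [5.6, -0.5, -5.1]
grip_width: 0.0122
```

Request:
carry_out(
  steps=[
    [-1,-0.02,0.001,0,0],
    [-1,-0.02,0.001,0,0],
  ],
)

```text
time: 10.35
ee_pos: [0.4529, -0.006, 0.1403]
ee_rot: [0.125, 3.139, -0.0]
contact_force: [5.3, -0.9, -5.4]
grip_width: 0.0121
```

Request:
carry_out(
  steps=[
    [-1,-0.02,0.001,0,0],
    [-1,-0.02,0.001,0,0],
  ],
)

```text
time: 10.55
ee_pos: [0.4509, -0.006, 0.1403]
ee_rot: [0.125, 3.139, -0.0]
contact_force: [6.1, -0.4, -4.9]
grip_width: 0.0122
```

Request:
carry_out(
  steps=[
    [-1,-0.02,0.001,0,0],
    [-1,-0.02,0.001,0,0],
  ],
)

```text
time: 10.75
ee_pos: [0.4489, -0.0058, 0.1403]
ee_rot: [0.125, 3.139, -0.0]
contact_force: [5.6, -1.9, -5.3]
grip_width: 0.0124
```

Request:
carry_out(
  steps=[
    [-1,-0.02,0.001,0,0],
  ],
)

```text
time: 10.85
ee_pos: [0.4479, -0.0058, 0.1403]
ee_rot: [0.125, 3.139, -0.0]
contact_force: [5.7, -1.5, -5.7]
grip_width: 0.0123
```

Request:
carry_out(
  steps=[
    [-1,-0.02,0.001,0,0],
  ],
)

```text
time: 10.95
ee_pos: [0.4469, -0.0057, 0.1403]
ee_rot: [0.125, 3.139, -0.0]
contact_force: [5.4, -0.9, -5.2]
grip_width: 0.0123
```

Request:
carry_out(
  steps=[
    [-1,-0.016,0.001,0,0],
  ],
)

```text
time: 11.05
ee_pos: [0.4461, -0.0057, 0.1403]
ee_rot: [0.125, 3.139, -0.0]
contact_force: [5.3, -1.1, -6.0]
grip_width: 0.0121
```

Request:
carry_out(
  steps=[
    [-1,-0.016,0.001,0,0],
  ],
)

```text
time: 11.15
ee_pos: [0.4453, -0.0057, 0.1403]
ee_rot: [0.125, 3.139, -0.0]
contact_force: [5.0, -1.3, -5.9]
grip_width: 0.0126
```

Request:
carry_out(
  steps=[
    [-1,-0.016,0.001,0,0],
  ],
)

```text
time: 11.25
ee_pos: [0.4445, -0.0056, 0.1403]
ee_rot: [0.125, 3.139, -0.0]
contact_force: [5.8, -1.3, -5.1]
grip_width: 0.0124
```

Request:
carry_out(
  steps=[
    [-1,-0.016,0.001,0,0],
  ],
)

```text
time: 11.35
ee_pos: [0.4437, -0.0056, 0.1403]
ee_rot: [0.125, 3.139, -0.0]
contact_force: [5.6, -1.4, -5.3]
grip_width: 0.0125
```

Request:
carry_out(
  steps=[
    [-1,-0.016,0.001,0,0],
  ],
)

```text
time: 11.45
ee_pos: [0.4429, -0.0055, 0.1403]
ee_rot: [0.125, 3.139, -0.0]
contact_force: [5.3, -1.1, -5.4]
grip_width: 0.0127
```

Request:
carry_out(
  steps=[
    [-1,-0.016,0.001,0,0],
  ],
)

```text
time: 11.55
ee_pos: [0.4425, -0.0055, 0.1404]
ee_rot: [0.125, 3.138, -0.0]
contact_force: [11.5, -0.8, -9.9]
grip_width: 0.0125
```

At the stop. Holding.

Request:
carry_out(
  steps=[
    [-1,0,0,0,0],
  ],
)

```text
time: 11.65
ee_pos: [0.4426, -0.0055, 0.1404]
ee_rot: [0.125, 3.138, -0.0]
contact_force: [8.2, -1.7, -8.3]
grip_width: 0.0127
```

Request:
carry_out(
  steps=[
    [-1,0,0,0,0],
  ],
)

```text
time: 11.75
ee_pos: [0.4426, -0.0055, 0.1404]
ee_rot: [0.125, 3.138, -0.0]
contact_force: [9.3, -1.3, -7.5]
grip_width: 0.0121
```

Request:
carry_out(
  steps=[
    [-1,-0.005,0,0,0],
    [-1,0,0,0,0],
  ],
)

```text
time: 11.95
ee_pos: [0.4426, -0.0055, 0.1405]
ee_rot: [0.125, 3.137, -0.0]
contact_force: [10.4, -1.1, -8.8]
grip_width: 0.0121
```

Request:
carry_out(
  steps=[
    [-1,0,0,0,0],
    [-1,0,0,0,0],
    [-1,0,0,0,0],
  ],
)

```text
time: 12.25
ee_pos: [0.4426, -0.0055, 0.1405]
ee_rot: [0.125, 3.137, -0.0]
contact_force: [10.3, -1.0, -8.9]
grip_width: 0.0121
```

Request:
carry_out(
  steps=[
    [-1,0,0,0,0],
    [-1,0,0,0,0],
    [-1,0,0,0,0],
    [-1,0,0,0,0],
    [-1,0,0,0,0],
    [-1,0,0,0,0],
    [-1,0,0,0,0],
    [-1,0,0,0,0],
    [-1,0,0,0,0],
  ],
)

```text
time: 13.15
ee_pos: [0.4426, -0.0055, 0.1405]
ee_rot: [0.125, 3.137, -0.0]
contact_force: [11.5, -0.9, -9.4]
grip_width: 0.0121
```

```bash
python3 - <<'E'
from h import *
s=r.state(); print(s["ee_pos"],s["contact_force"],s["wrist_torque"]); I=vision.get_image("side")
cv2.imwrite("pics/c6.png",cv2.resize(I[150:260,140:280],(700,550),interpolation=cv2.INTER_CUBIC)[:,:,::-1])
E
```

```text
[ 0.44257195 -0.00546888  0.14045494] [11.51861118 -0.90738105 -9.43596118] [-0.31999529 -2.03139746 -0.05369448]
```

View pics/c6.png

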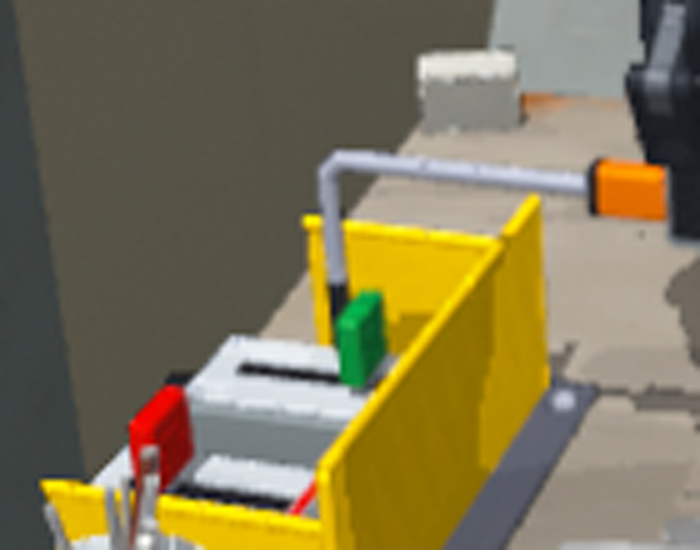

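The lever now stands at the front end of its slot with the leg tight behind it, and the pull has been held for about 1.5 s at 10–11.5 N. Backing off, then lifting.

Request:
carry_out(
  steps=[
    [-1,0.02,0,0,0],
    [-1,0.04,0,0,0],
    [-1,0.08,-0.005,0,0],
    [-1,0.08,-0.005,0,0],
    [-1,0.04,0,0,0],
    [-1,0,0,0.2,0],
    [-1,0,0,0.4,0],
    [-1,0,0,0.6,0],
    [-1,0,0,0.6,0],
    [-1,0,0,0.6,0],
  ],
)

```text
time: 14.2
ee_pos: [0.4545, -0.0063, 0.2621]
ee_rot: [0.126, 3.139, -0.0]
contact_force: [0.9, 0.5, -2.9]
grip_width: 0.0123
```

Request:
carry_out(
  steps=[
    [-1,0,0,0.2,0],
    [-1,0,-0.4,0,-0.4],
    [-1,0,-0.8,0,-0.6],
    [-1,0,-0.9,0,-0.6],
    [-1,0,-0.9,0,-0.05],
    [-1,0,-0.9,0,0],
    [-1,0,-0.9,0,0],
    [-1,0,-0.8,0,0],
    [-1,0,-0.5,0,0],
    [-1,0,0,0,0],
  ],
)

```text
time: 15.2
ee_pos: [0.4528, -0.3149, 0.2693]
ee_rot: [-0.405, -3.113, 0.003]
contact_force: [-1.3, 0.1, -2.9]
grip_width: 0.0123
```

```bash
python3 - <<'E'
from h import *
P={};I={}
for n in("top","side","wrist"):
    P[n]=vision.camera_params(n); I[n]=vision.get_image(n); cv2.imwrite(f"pics/{n}7.png",I[n][:,:,::-1])
s=r.state(); print(s["ee_pos"],s["ee_rot"],s["contact_force"],s["wrist_torque"])
for n in("top","side"):
  for c in("green","red"):
    for b in blobs(I[n],c,20)[:2]:
        (u,v),wh,a=cv2.minAreaRect(b); print(n,c,cv2.contourArea(b),np.round([u,v],1),np.round(plane(P[n],[(u,v)],.078)[0],4))
cv2.imwrite("pics/c7.png",np.hstack([cv2.resize(I["side"][60:240,200:440],(400,300)),cv2.resize(I["top"][110:260,180:380],(400,300))])[:,:,::-1])
E
```

```text
[ 0.45429722 -0.3107691   0.26947155] [-3.96730446e-01 -3.11508407e+00 -2.80552653e-04] [ 0.25739648  1.09063265 -1.97108836] [ 0.05294222  0.02449564 -0.04914642]
top green 36.5 [254.5 160. ] [ 0.5942 -0.018   0.078 ]
top red 39.5 [221.  142.5] [0.6447 0.0779 0.078 ]
side green 113.0 [211.5 217. ] [0.588  0.0085 0.078 ]
side red 135.5 [172.  237.5] [0.6385 0.1022 0.078 ]
```

View pics/c7.png

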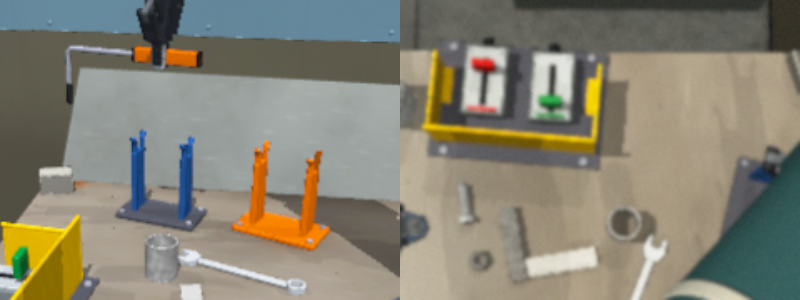

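Request:
carry_out(
  steps=[
    [-1,0.08,-0.2,0,0],
    [-1,0,0,-0.4,0],
    [-1,0,0,-0.6,0],
    [-1,0,0,-0.6,0],
    [-1,0,0,-0.3,0],
    [-1,0,0,0,0],
    [-1,0,0,0,0],
    [-1,0,0,0,0],
  ],
)

```text
time: 16.15
ee_pos: [0.4595, -0.3214, 0.1767]
ee_rot: [0.395, 3.115, -0.001]
contact_force: [0.2, -0.5, -2.5]
grip_width: 0.0124
```

```bash
python3 - <<'E'
from h import *
s=r.state(); print(s["ee_pos"],s["ee_rot"],s["contact_force"],s["wrist_torque"])
I=vision.get_image("wrist"); S=vision.get_image("side")
cv2.imwrite("pics/c8.png",np.hstack([cv2.resize(I[:,80:460],(400,442)),cv2.resize(S[100:205,225:320],(400,442),interpolation=cv2.INTER_CUBIC)])[:,:,::-1])
E
```

```text
[ 0.45949684 -0.32137911  0.17666896] [ 3.95172030e-01  3.11463278e+00 -1.06949494e-03] [ 0.24708868 -0.47952079 -2.49079618] [0.03587325 0.03655145 0.00578547]
```

View pics/c8.png

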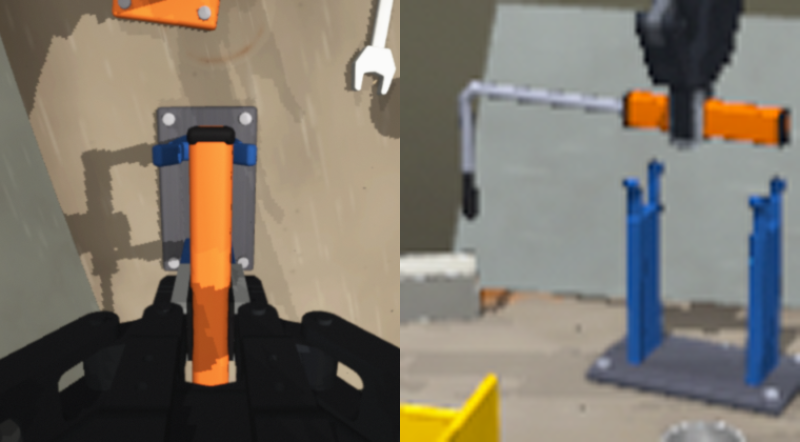

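The handle is centred over both notches and level. Lowering to the original height.

Request:
carry_out(
  steps=[
    [-1,-0.02,0,-0.3,0],
    [-1,0,0,-0.3,0],
    [-1,0,0,-0.2,0],
    [-1,0,0,-0.12,0],
    [-1,0,0,-0.1,0],
    [-1,0,0,-0.06,0],
    [-1,0,0,0,0],
    [-1,0,0,0,0],
  ],
)

```text
time: 17.05
ee_pos: [0.458, -0.321, 0.1215]
ee_rot: [0.396, 3.116, -0.0]
contact_force: [-0.9, -0.4, -1.7]
grip_width: 0.0121
```

Request:
carry_out(
  steps=[
    [-1,0,0,-0.03,0],
    [-1,0,0,0,0],
  ],
)

```text
time: 17.25
ee_pos: [0.458, -0.3209, 0.1199]
ee_rot: [0.395, 3.116, -0.0]
contact_force: [1.2, 0.3, -2.6]
grip_width: 0.0119
```

Request:
carry_out(
  steps=[
    [-1,0,0,-0.03,0],
    [-1,0,0,0,0],
  ],
)

```text
time: 17.45
ee_pos: [0.4581, -0.321, 0.1196]
ee_rot: [0.396, 3.115, 0.001]
contact_force: [-9.0, 8.0, 27.2]
grip_width: 0.0122
```

Seated. Easing off a touch, then opening.

Request:
carry_out(
  steps=[
    [-1,0,0,0.02,0],
    [-1,0,0,0,0],
  ],
)

```text
time: 17.65
ee_pos: [0.4581, -0.321, 0.1197]
ee_rot: [0.395, 3.116, -0.0]
contact_force: [-3.5, 3.1, 10.3]
grip_width: 0.0122
```

Request:
carry_out(
  steps=[
    [-0.5,0,0,0,0],
    [-0.3,0,0,0,0],
    [0,0,0,0,0],
    [0,0,0,0,0],
    [0,0,0,0,0],
  ],
)

```text
time: 18.15
ee_pos: [0.4579, -0.3209, 0.1192]
ee_rot: [-0.396, -3.117, 0.0]
contact_force: [-0.2, 0.7, -0.0]
grip_width: 0.0426
```

Request:
carry_out(
  steps=[
    [0,0,0,0.3,0],
    [0,0,0,0.6,0],
    [0,0,0,1,0],
    [0,0,0,1,0],
    [0,0,0,1,0],
    [0,0,0,0.8,0],
    [0,0,0,0,0],
    [0,0,0,0,0],
  ],
)

```text
time: 18.95
ee_pos: [0.4577, -0.3211, 0.3557]
ee_rot: [0.396, 3.115, -0.0]
contact_force: [-0.2, 0.5, -0.1]
grip_width: 0.0429
```

```bash
python3 - <<'E'
from h import *
p=vision.camera_params("wrist"); im=vision.get_image("wrist"); s=r.state(); print(s["time"],s["ee_pos"],s["grip_width"],s["contact_force"])
S=vision.get_image("side"); q=vision.camera_params("side")
for b in blobs(im,"orange",80)[:3]:
    (u,v),wh,a=cv2.minAreaRect(b); box=cv2.boxPoints(((u,v),wh,a)); print(np.round(plane(p,[(u,v)],.137)[0],4),np.round(plane(p,box,.137)[:,:2],3).tolist())
for c in("green","red"):
    (u,v),_,_=cv2.minAreaRect(blobs(S,c)[0]); print(c,u,v)
cv2.imwrite("pics/c9.png",np.hstack([cv2.resize(im,(400,300)),cv2.resize(S[100:220,190:350],(400,300),interpolation=cv2.INTER_CUBIC)])[:,:,::-1])
E
```

```text
19.0 [ 0.45750912 -0.32078258  0.35453002] 0.042624661082044324 [ 0.09029462  0.36116477 -0.06445813]
[ 0.312  -0.3071  0.137 ] [[0.277, -0.332], [0.294, -0.268], [0.347, -0.281], [0.33, -0.347]]
[ 0.4464 -0.3175  0.137 ] [[0.396, -0.312], [0.4, -0.298], [0.5, -0.324], [0.497, -0.338]]
green 211.54922485351562 217.04100036621094
red 172.0 237.5
```

View pics/c9.png

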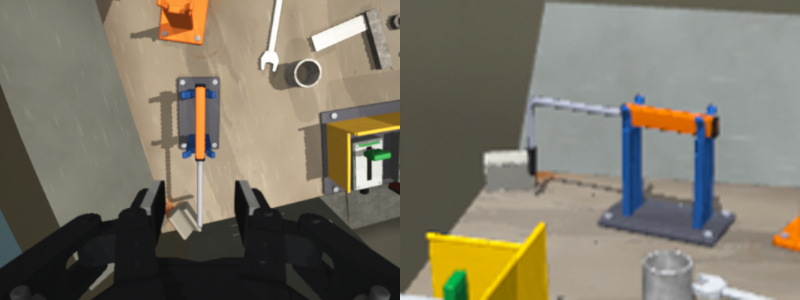

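The rod lies level in both notches, within about 2 mm of where it started. The levers haven't moved since the pull, and the hand is clear.

```bash
python3 -c "
from plant import r
print(r.job_done())"
```

```text
the job is handed in; nothing more can be done
None
```

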